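# Release the latched vial tray with the pin

## Task

The vial tray of the small cream sampler module is latched shut. Take the release pin (round handle, thin rod) out of the tool rack and push its rod straight down through the round access hole in the module's top until the hidden latch lets go and the tray springs out. Then stand the pin upright in the rack again, fully home, and leave the tray open.

Things in the scene. Friction and masses are not known exactly. Their poses are not given: they have to be found in the camera images.
- pin_handle (a point): Centre of the release pin's handle. Upright 80 g tool, z up: grey round handle 22 mm in diameter, 50 mm high; under it a round flange 44 mm wide, 6 mm thick; then a steel rod 6 mm thick, 80 mm long, its tip 111 mm below this point. It starts hanging by its flange in a rack hole, this point 146 mm above the bench. The other tool there (square handle, short thick shank) is not wanted.
- access_hole (a point): Centre of the round hole, 26 mm wide, in the flat top (110 mm above the bench) of the fixed cream module, 200 (x) by 220 (y) mm; z up, x from its tray front (away from the robot) to its back. Module centre at x -30, y -55 mm. Not the square recess nor the 15 mm grey cap. Sprung latch pad 45 mm under the rim: trips 10 mm lower (about 5 N, tip 55 mm under the rim), stop at 18 mm; springs back up.
- rack: Fixed aluminium tool rack; origin at the centre of its underside on the bench, z up. Plate 70 (x) by 170 (y) mm, 10 mm thick, top at z = 115 mm, on end legs and a foot plate. Two through holes 24 mm wide at x = 0, y = +40 and -40 mm: the pin hangs in one, a square-handled driver (top at 151 mm) in the other, either way round. Pin fully home: flange flat on the plate, handle centre at z = 146 mm.
- tray (a joint): How far the white vial tray in the module's front has come out towards the module's -x, in m: 0 latched shut, about 0.055 fully sprung out. It has no grip and moves out by its own spring once the latch is tripped, in under half a second.
There are look-alikes about, which are no part of the job. Of the things like the rack, leave any that is black; of the rest the smaller one is meant.

How it is judged:
On the way:
1. the pin's rod stands in the access hole, its tip at least 40 mm under the rim (horizontal distance between pin_handle and access_hole below 0.025 m and z of pin_handle in the frame of access_hole below 0.071 m and angle between pin_handle's own z axis and vertical below 0.25 rad), for 0.05 s.
At the end, for the whole second after the job is handed in: The tray is out by more than 40 mm; the pin stands in a hole of the rack, its handle's centre within 20 mm of the hole's axis in x and in y and between 136 and 154 mm above the rack's foot, upright within 10 degrees, let go (value of joint tray above 0.04 m and x of pin_handle in the frame of rack between -0.02 and 0.02 m and (y of pin_handle in the frame of rack between -0.06 and -0.02 m or y of pin_handle in the frame of rack between 0.02 and 0.06 m) and z of pin_handle in the frame of rack between 0.136 and 0.154 m and angle between pin_handle's own z axis and vertical below 0.17 rad); the robot touches nothing.
It also fails if it takes over 64 s, if anything falls off the work surface, if the arm or the gripper's body presses on something with over 40 N, if the wrist force passes 120 N, or if a joint passes its speed limit or range.

## Robot

A 7-joint arm with a two-finger parallel gripper is mounted at the origin on the work surface. World frame = base frame: x ahead of the robot, y to its left, z up, the work surface at z = 0. Lengths are in m, angles in rad, forces in N, time in s.
With the tool pointing down it reaches from about 0.425 to 0.875 m from the base axis. Payload 4.7 kg.
Tool frame: the origin (TCP) lies at the very end of the fingers, on their centre line; the grasp point (between the pads) lies 19 mm behind it; z points along the fingers, y is the line along which they close (so a half turn about z gives the same grasp; the last joint's range is limited). The gripper opens to 87 mm and grips with 3 to 60 N. Pads are 19 mm wide; open, the fingers measure 117 mm over their backs; the gripper's body (75 mm by 190 mm) begins 51 mm behind the grasp point.
Start: joints at [-1.287, 0.321, -0.07, 1.45, 0.023, 1.371, -0.057], TCP at [0.173, 0.627, 0.2] pointing down, gripper open.
Joint ranges: [-2.86, 2.86], [-0.3, 2.09], [-1.38, 1.24], [0.06, 2.45], [-1.56, 4.7], [0.09, 2.05], [-2.69, 2.69]. Speed limits (rad/s): [2.57, 2.57, 3.14, 3.14, 3.14, 3.14, 3.14].

## Interface

Orientations are given as a rotation vector (axis times angle).
In Python, from bench import ctrl, get_image, job gives the robot as it stands.
- The arm moves only by the shell command python3 -m crank 'ROWS' [FORCE]. ROWS is JSON, a list that holds one entry, the list of rows, each a list of 5 numbers: the shift along the tool's x, y, z in mm, then the turn about the tool's z in rad, then the closure, from -1 (fully open) to 1 (shut), so that 0 is half open. A call has 1 to 10 rows; each row shifts and turns the commanded pose from where the row before left it, along the tool's axes as they then stand; what a row does not reach is not made up. A row lasts 1/12 s, in which the tool goes at most 41.7 mm and 7.16 degrees, less where a joint would pass 70% of its speed; a pose out of reach is approached as far as the arm can. A call with a gripper value outside its range is refused whole. The fingers move at their own pace and stop on an object; FORCE is the grip in N (left out, the last holds). Time passes only in rows, so rows that do not move let the fingers close. It gives the time, the measured TCP pose, the force, the opening and the grip force at its end, in the units of the state.
- ctrl.get_state(): the state, without advancing time (a new reading comes with each control period).
- get_image(name): name is "side" or "top" or "wrist"; returns a dict with "pixels" (384x512x3 uint8, red, green, blue), "fx", "fy", "cx", "cy" (pixels), "T" (4x4, takes a point from camera to world coordinates); the wrist camera has in their place "T_tool_cam" (4x4, takes a point from camera to tool coordinates, whose origin is the TCP and whose axes are the flange's). Camera axes: x right, y down, z forward; pixel columns grow to the right and rows downward; lengths in m; the calibration is good to about 2 mm. A picture is of the moment at which its call begins: read the wrist's pose just before it. There is no depth.
- job.close_job(): hands the job in; it is judged then, once.
The state is a dict: "time": time; "joint_positions": joint angles; "qd": joint speeds; "joint_torque": joint torques, N m; "position": TCP position; "tool_rot": TCP orientation; "ft_force": force on the tool from outside, world axes, zero at the start; "torque": the same for the moment, N m; "grip_width": opening from 0.0 (shut) to 1.0 (fully open); "grip_force": force on a finger pad.
Only numpy, scipy, OpenCV 4.12 (cv2) and the standard library are available. Lean on these libraries where they do the work, as an engineer would, in place of code of your own. Each camera call takes 0.05 s, during which the arm holds its last target. There are 200 camera calls.

## Working session

There is one attempt and no reset: what is moved stays moved. The work goes in short steps, Python scripts to look and compute and a shell command to move; the robot and the scene stay as the last step left them, time stands still between calls to the robot, and variables do not carry over. Pictures are saved under pics/ and viewed, at most 10 in all, crops included, and the job is handed in when it is done.

```bash
mkdir -p pics; ls; python3 - <<'E'
from bench import ctrl,get_image,job
import cv2,numpy as np
s=ctrl.get_state();print({k:np.round(v,3).tolist() for k,v in s.items()})
for n in("side","top"):
    d=get_image(n);cv2.imwrite(f"pics/{n}0.png",d["pixels"][:,:,::-1]);print(n,d["fx"],d["cx"],d["cy"],np.round(d["T"],3).tolist())
a=[cv2.imread(f"pics/{n}0.png") for n in("side","top")]
E
```

```text
pics
{'time': 0.0, 'joint_positions': [-1.287, 0.322, -0.07, 1.452, 0.023, 1.371, -0.057], 'qd': [-0.001, 0.001, -0.0, -0.001, -0.001, 0.002, -0.001], 'joint_torque': [0.0, -49.129, -0.404, -31.252, -0.064, 0.044, 0.0], 'position': [0.173, 0.626, 0.199], 'tool_rot': [-0.422, -3.113, 0.003], 'ft_force': [0.359, -0.01, 0.216], 'torque': [0.011, -0.043, -0.021], 'grip_force': 0.0, 'grip_width': 1.0}
side 456.4692511539488 251.75333165829298 194.11877067954651 [[-0.984, 0.147, -0.102, 0.677], [0.178, 0.764, -0.62, 0.594], [-0.014, -0.629, -0.778, 0.872], [0.0, 0.0, 0.0, 1.0]]
top 414.5801557776291 250.05925811063398 201.62422878229134 [[-0.024, -0.997, 0.078, 0.484], [-1.0, 0.024, -0.009, -0.012], [0.007, -0.078, -0.997, 0.981], [0.0, 0.0, 0.0, 1.0]]
```

View pics/top0.png

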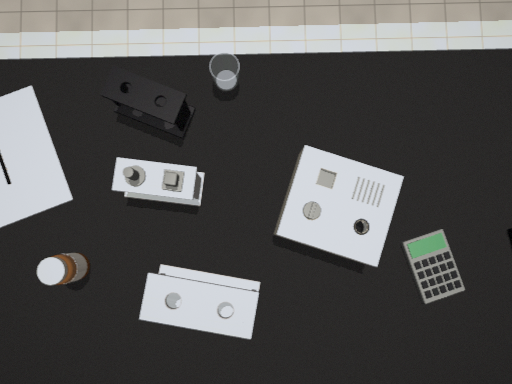

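View pics/side0.png

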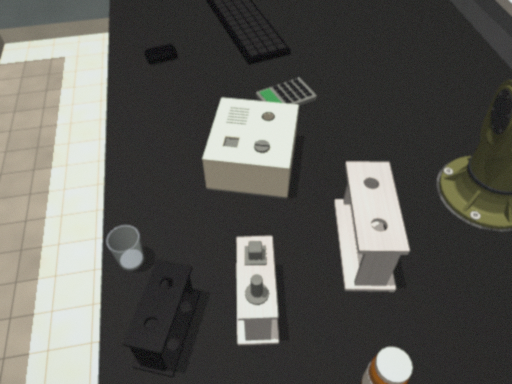

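The racks are black at top (148,100), aluminium with tools at (158,185), and a larger empty aluminium one at (200,305). The one I want is (158,185): it isn't black and it's the smaller of the other two. The pin, with the round handle and flange, is near (132,175). The driver, with the square handle, is at (172,180). The module has a slotted disc at (312,210) and a dark hole at (361,227). I'll confirm these in one enlarged crop.

```bash
python3 - <<'E'
import cv2,numpy as np
t=cv2.imread("pics/top0.png");s=cv2.imread("pics/side0.png")
def c(i,u,v,w,h,W,H):return cv2.resize(i[v:v+h,u:u+w],(W,H),interpolation=cv2.INTER_CUBIC)
A=np.hstack([c(t,105,150,100,75,400,300),c(t,300,160,100,75,400,300)])
B=np.hstack([c(s,205,230,100,75,400,300)[:, :],c(s,205,95,100,75,400,300)])
cv2.imwrite("pics/crop1.png",np.vstack([A,B]))
E
```

```text
(no output)
```

View pics/crop1.png

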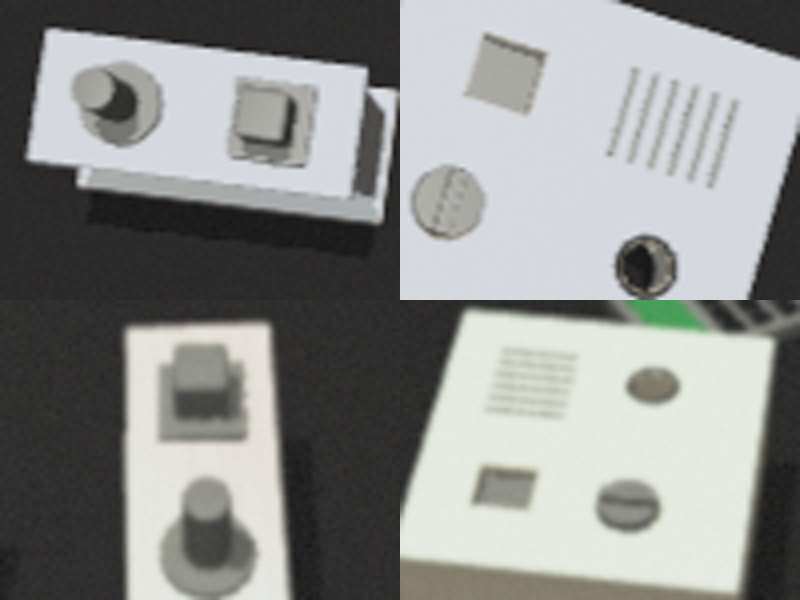

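Top-left and bottom-left of the crop show the round pin at one end of the rack and the square driver at the other. On the right, the hole is the dark bore at top (361.5,226.5) and side (268.3,116.5). The slotted cap and the square recess are decoys. The hole also matches the stated offset from the module centre. Next I'll measure.

```bash
cat > h.py <<'E'
import cv2,numpy as np
from bench import ctrl,get_image,job
def cam(n):
    d=get_image(n);return d
def ray(d,p,T=None):
    T=d["T"] if T is None else T
    r=T[:3,:3]@np.array([(p[0]-d["cx"])/d["fx"],(p[1]-d["cy"])/d["fy"],1]);return T[:3,3],r/np.linalg.norm(r)
def plane(d,p,z,T=None):
    o,r=ray(d,p,T);return o+r*(z-o[2])/r[2]
def tri(rs):
    A=0;b=0
    for o,r in rs:
        P=np.eye(3)-np.outer(r,r);A=A+P;b=b+P@o
    x=np.linalg.solve(A,b);return x,[round(1e3*np.linalg.norm((np.eye(3)-np.outer(r,r))@(x-o)),1) for o,r in rs]
E
python3 - <<'E'
from h import *
np.set_printoptions(precision=4,suppress=True)
t=cam("top");s=cam("side")
def blobs(d,box,lo,hi,a0,a1):
    u,v,w,h=box;g=cv2.cvtColor(d["pixels"],cv2.COLOR_RGB2GRAY)[v:v+h,u:u+w]
    m=cv2.inRange(g,lo,hi)
    for c in cv2.findContours(m,cv2.RETR_LIST,cv2.CHAIN_APPROX_NONE)[0]:
        a=cv2.contourArea(c)
        if a0<a<a1:
            e=cv2.fitEllipse(c);print("  blob",a,np.array(e[0])+[u,v],np.round(e[1],1),"rect",np.round(cv2.boxPoints(cv2.minAreaRect(c))+[u,v],1).tolist())
print("hole top");blobs(t,(350,215,24,24),0,170,60,500)
print("hole side");blobs(s,(255,106,26,20),0,170,30,500)
print("pin top");blobs(t,(118,158,30,33),0,180,60,900)
print("pin side");blobs(s,(240,262,34,50),0,150,60,1200)
print("rack plate top");blobs(t,(100,150,110,60),190,255,500,9000)
print("module top");blobs(t,(265,135,150,140),190,255,5000,20000)
for n,a,b in [("hole",(361.5,226.5),(268.3,116.5)),("handletop",(128.3,171.7),(256.8,279.8)),("flange",(134.8,175.7),(256.8,291.7))]:
    x,e=tri([ray(t,a),ray(s,b)]);print(n,x,e)
print(plane(t,(361.5,226.5),.11),plane(s,(268.3,116.5),.11))
print(plane(t,(128.3,171.7),.171),plane(s,(256.8,279.8),.171))
for p in [(116.8,157),(196.3,167),(191.5,199),(111.8,190)]:print("rackc",plane(t,p,.115))
E
```

```text
hole top
  blob 178.0 [360.9657 226.3264] [14.8 15.5] rect [[353.0, 219.0], [368.0, 219.0], [368.0, 234.0], [353.0, 234.0]]
hole side
  blob 77.5 [267.9069 116.1217] [ 8.2 12.2] rect [[262.0, 112.0], [274.0, 112.0], [274.0, 120.0], [262.0, 120.0]]
pin top
  blob 342.0 [134.3194 175.3767] [19.4 22.9] rect [[123.0, 166.0], [145.0, 166.0], [145.0, 186.0], [123.0, 186.0]]
pin side
  blob 421.0 [256.8792 291.1831] [20.5 27.7] rect [[243.6, 300.2], [252.4, 273.8], [272.5, 280.5], [263.7, 306.9]]
rack plate top
  blob 2512.5 [153.6281 178.1931] [36.4 99.9] rect [[111.7, 193.4], [116.2, 156.9], [195.9, 166.7], [191.4, 203.1]]
module top
  blob 9531.0 [340.1458 205.3367] [109.  122.3] rect [[276.3, 234.1], [304.9, 144.7], [404.6, 176.5], [376.1, 266.0]]
hole [ 0.4932 -0.2533  0.1075] [np.float64(1.1), np.float64(1.1)]
handletop [0.6115 0.2199 0.167 ] [np.float64(1.3), np.float64(1.3)]
flange [0.6108 0.2192 0.1209] [np.float64(0.5), np.float64(0.5)]
[ 0.4942 -0.253   0.11  ] [ 0.4928 -0.2501  0.11  ]
[0.6121 0.2184 0.171 ] [0.6106 0.2224 0.171 ]
rackc [0.6528 0.2585 0.115 ]
rackc [0.6276 0.0914 0.115 ]
rackc [0.5602 0.1024 0.115 ]
rackc [0.583  0.2688 0.115 ]
```

The heights check out: the hole rim measures 0.1075 against 0.110, the handle top 0.167 against 0.171, and the flange 0.121. Plate centre plus 40 mm along its axis gives (0.6116,0.220), which is where the pin is. I'll raise the arm first to clear the bottle, then go above the pin.

```bash
cat >> h.py <<'E'
from scipy.spatial.transform import Rotation as Ro
def to(target):
    s=ctrl.get_state();R=Ro.from_rotvec(s["tool_rot"]).as_matrix()
    print("t",round(s["time"],2),"pos",np.round(s["position"],4),"go mm",np.round(1e3*R.T@(np.array(target)-s["position"]),1),"x",R[:,0].round(3),"y",R[:,1].round(3),"z",R[:,2].round(3),"F",np.round(s["ft_force"],1),"w",round(s["grip_width"],3),"gf",round(s["grip_force"],1))
E
python3 -m crank '[[[0,0,-33,0,-1],[0,0,-33,0,-1],[0,0,-33,0,-0.3],[-33,-17,0,0,-0.3],[-33,-17,0,0,-0.3],[-33,-17,0,0,-0.3],[-33,-17,0,0,-0.3],[-33,-17,0,0,-0.3],[-33,-17,0,0,-0.3],[-33,-17,0,0,-0.3]]]' 30
python3 -c "
from h import *
to([.6115,.2195,.28])"
```

```text
time: 1.03
position: [0.3652, 0.4487, 0.2989]
tool_rot: [-0.422, -3.113, -0.0]
ft_force: [0.1, 0.3, 0.4]
grip_width: 0.657
grip_force: 0.0
t 1.03 pos [0.3652 0.4487 0.2989] go mm [-298.5 -155.3   18.8] x [-0.964  0.266  0.   ] y [0.266 0.964 0.   ] z [-0.  0. -1.] F [0.1 0.3 0.4] w 0.657 gf 0.0
```

```bash

python3 -m crank '[[[-32,-17,2,0,-0.3],[-32,-17,2,0,-0.3],[-32,-17,2,0,-0.3],[-32,-17,2,0,-0.3],[-32,-17,2,0,-0.3],[-32,-17,2,0,-0.3],[-32,-17,2,0,-0.3],[-32,-17,2,0,-0.3],[-31,-14,0,0,-0.3],[0,0,0,0,-0.3]]]' >/dev/null
python3 - <<'E'
from h import *
to([.6115,.2195,.28])
d=get_image("wrist");cv2.imwrite("pics/w1.png",d["pixels"][:,:,::-1]);print(np.round(d["T_tool_cam"],3).tolist(),d["fx"])
E
```

```text
t 1.87 pos [0.6057 0.2204 0.2819] go mm [-5.8  0.8  1.9] x [-0.961  0.277 -0.004] y [ 0.277  0.961 -0.005] z [ 0.002 -0.006 -1.   ] F [ 0.2 -0.7  0.1] w 0.649 gf 0.0
[[-0.001, -0.962, -0.274, 0.075], [1.0, -0.001, -0.0, -0.0], [0.0, -0.274, 0.962, -0.187], [0.0, 0.0, 0.0, 1.0]] 309.5630903612774
```

View pics/w1.png

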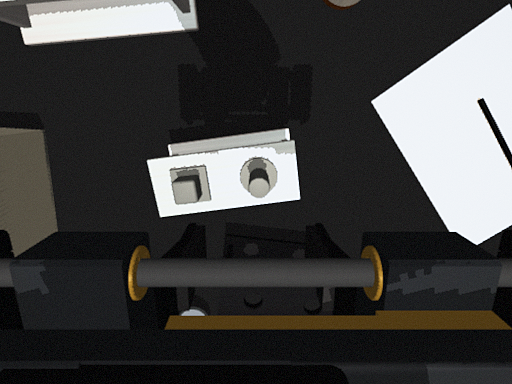

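The wrist view shows the pin's flange near (258,176), the handle top near (260,187) and the driver at (188,186). I'll measure the pin from here with the settled pose.

```bash
python3 -m crank '[[[0,0,0,0,-0.3],[0,0,0,0,-0.3]]]' >/dev/null
python3 - <<'E'
from h import *
s=ctrl.get_state();to([.6115,.2195,.28])
d=get_image("wrist");T=np.eye(4);T[:3,:3]=Ro.from_rotvec(s["tool_rot"]).as_matrix();T[:3,3]=s["position"];T=T@d["T_tool_cam"]
g=cv2.cvtColor(d["pixels"],cv2.COLOR_RGB2GRAY)
t=get_image("top");tr=ray(t,(134.8,175.7));th=ray(t,(128.3,171.7))
m=cv2.inRange(g[152:204,230:288],0,185)
c=max(cv2.findContours(m,cv2.RETR_EXTERNAL,cv2.CHAIN_APPROX_NONE)[0],key=cv2.contourArea)
b=cv2.boundingRect(c);print("pin bbox",b[0]+230,b[1]+152,b[2:])
# flange disc: widest rows; width = b[2]; centre = top + w/2*aspect
u=b[0]+230+(b[2]-1)/2; v=b[1]+152+(b[2]-1)/2
print("flange px",u,v,plane(d,(u,v),.121,T),tri([ray(d,(u,v),T),tr]))
vt=b[1]+152+b[3]-1
m=cv2.inRange(g[152:204,230:288],150,200);
u2,v2=260,vt-10
print("handletop px",u2,v2,plane(d,(u2,v2),.171,T),tri([ray(d,(u2,v2),T),th]))
E
```

```text
t 2.08 pos [0.5999 0.2308 0.2827] go mm [-14.2  -7.8   2.7] x [-0.964  0.265  0.001] y [0.265 0.964 0.001] z [-0.001  0.001 -1.   ] F [ 0.1  0.9 -1. ] w 0.649 gf 0.0
pin bbox 232 164 (37, 40)
flange px 250.0 182.0 [0.60971937 0.22172193 0.121     ] (array([0.6120452 , 0.22114766, 0.1128658 ]), [np.float64(0.4), np.float64(0.4)])
handletop px 260 193 [0.61154967 0.232412   0.171     ] (array([0.61981131, 0.22959133, 0.13441421]), [np.float64(2.1), np.float64(2.1)])
```

```bash
python3 -m crank '[[[-13,-7,0,0,-0.3],[0,0,30,0,-0.3],[0,0,30,0,-0.3],[0,0,30,0,-0.3],[0,0,10,0,-0.3],[0,0,0,0,-0.3],[0,0,0,0,-0.3]]]' >/dev/null
python3 - <<'E'
from h import *
s=ctrl.get_state();to([.611,.2205,.128])
d=get_image("wrist");cv2.imwrite("pics/w2.png",d["pixels"][:,:,::-1])
E
```

```text
t 2.77 pos [0.6119 0.2189 0.1837] go mm [ 1.3  1.2 55.7] x [-0.964  0.266 -0.001] y [0.266 0.964 0.   ] z [ 0.001  0.    -1.   ] F [0.8 0.9 0.7] w 0.653 gf 0.0
```

View pics/w2.png

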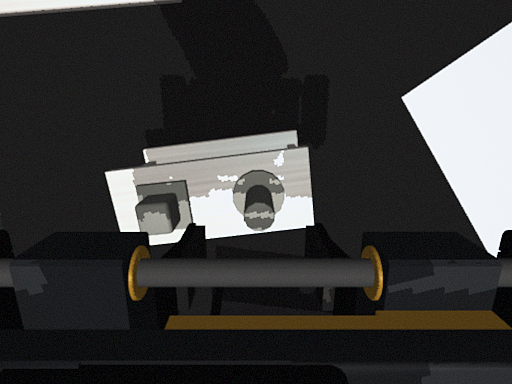

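The pin (flange (259,195), handle top (260,215)) is between the fingertips, which sit near columns 190 and 320. I'll do a quick cast as a check, then descend.

```bash
python3 - <<'E'
from h import *
s=ctrl.get_state();d=get_image("wrist");T=np.eye(4);T[:3,:3]=Ro.from_rotvec(s["tool_rot"]).as_matrix();T[:3,3]=s["position"];T=T@d["T_tool_cam"]
p=plane(d,(259,195),.121,T);print(p,plane(d,(260,217),.171,T));to([p[0],p[1],.128])
E
python3 -m crank '[[[1,1,28,0,-0.3],[0,0,28,0,-0.3],[0,0,0,0,-0.3],[0,0,0,0,-0.3]]]' 30
python3 -c "
from h import *
to([.611,.2205,.128])"
```

```text
[0.61265215 0.22245826 0.121     ] [0.613561   0.22221663 0.171     ]
t 2.87 pos [0.613  0.2194 0.1854] go mm [ 1.3  2.8 57.4] x [-0.964  0.266 -0.003] y [0.266 0.964 0.002] z [ 0.004  0.001 -1.   ] F [ 0.2 -0.  -0.1] w 0.651 gf 0.0
time: 3.2
position: [0.6107, 0.2202, 0.1274]
tool_rot: [-0.422, -3.113, 0.001]
ft_force: [0.3, 0.8, 0.9]
grip_width: 0.65
grip_force: 0.0
t 3.2 pos [0.6107 0.2202 0.1274] go mm [-0.2  0.4 -0.6] x [-0.964  0.266  0.001] y [ 0.266  0.964 -0.   ] z [-0.001 -0.    -1.   ] F [0.3 0.8 0.9] w 0.65 gf 0.0
```

```bash
python3 -m crank '[[[0,0,0,0,0.6],[0,0,0,0,1],[0,0,0,0,1],[0,0,0,0,1],[0,0,0,0,1],[0,0,0,0,1],[0,0,0,0,1],[0,0,0,0,1]]]' 35
python3 -m crank '[[[0,0,-5,0,1],[0,0,-10,0,1],[0,0,-20,0,1],[0,0,-25,0,1],[0,0,-25,0,1],[0,0,-25,0,1],[0,0,-20,0,1],[0,0,0,0,1],[0,0,0,0,1]]]'
python3 - <<'E'
from h import *
to([.494,-.2525,.257])
d=get_image("wrist");a=d["pixels"][:,:,::-1];e=get_image("side");cv2.imwrite("pics/w3.png",np.hstack([cv2.resize(a,(400,300)),cv2.resize(e["pixels"][180:372,150:406,::-1],(400,300))]))
E
```

```text
time: 3.87
position: [0.611, 0.2204, 0.1272]
tool_rot: [0.422, 3.113, 0.001]
ft_force: [-0.4, 0.4, -0.1]
grip_width: 0.245
grip_force: 35.1
time: 4.62
position: [0.6116, 0.2202, 0.2587]
tool_rot: [0.423, 3.11, 0.003]
ft_force: [-0.3, 0.2, -1.0]
grip_width: 0.241
grip_force: 35.1
t 4.62 pos [0.6116 0.2202 0.2587] go mm [ -12.8 -486.9    0.8] x [-0.964  0.267 -0.003] y [0.267 0.964 0.002] z [ 0.003  0.001 -1.   ] F [-0.3  0.2 -1. ] w 0.241 gf 35.1
```

View pics/w3.png

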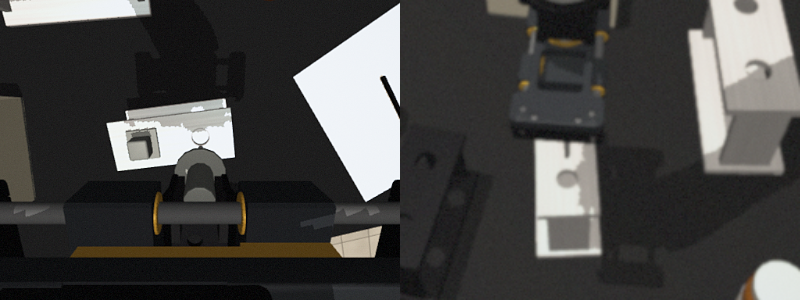

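The pin is held upright (opening 21 mm against the 22 mm handle) and the rack hole is clear below it. I'll raise a bit more and carry it over the module.

```bash
python3 -m crank '[[[0,0,-20,0,1],[-1,-15,0,0,1],[-1,-30,0,0,1],[-1,-30,0,0,1],[-1,-30,0,0,1],[-1,-30,0,0,1],[-1,-30,0,0,1],[-1,-30,0,0,1],[-1,-30,0,0,1],[-1,-30,0,0,1]]]' >/dev/null
python3 -m crank '[[[-1,-30,0,0,1],[-1,-30,0,0,1],[-1,-30,0,0,1],[-1,-30,0,0,1],[0,-30,0,0,1],[0,-30,0,0,1],[0,-25,0,0,1],[0,-15,0,0,1],[0,0,0,0,1],[0,0,0,0,1]]]' >/dev/null
python3 -c "
from h import *
to([.494,-.2525,.257])"
```

```text
t 6.38 pos [ 0.4952 -0.2421  0.2757] go mm [ -1.7 -10.3  18.7] x [-0.963  0.269  0.002] y [0.269 0.963 0.001] z [-0.001  0.001 -1.   ] F [-0.6  0.8 -0.4] w 0.243 gf 35.1
```

```bash
python3 -m crank '[[[-2,-10,20,0,1],[0,0,20,0,1],[0,0,0,0,1],[0,0,0,0,1],[0,0,0,0,1]]]' >/dev/null
python3 - <<'E'
from h import *
to([.494,-.2525,.217])
s=ctrl.get_state();d=get_image("wrist");T=np.eye(4);T[:3,:3]=Ro.from_rotvec(s["tool_rot"]).as_matrix();T[:3,3]=s["position"];T=T@d["T_tool_cam"]
def proj(p):
    q=np.linalg.inv(T)@np.append(p,1);return np.round([d["fx"]*q[0]/q[2]+d["cx"],d["fy"]*q[1]/q[2]+d["cy"]],1)
print("expect hole px",proj([.494,-.2525,.11]),"tip",proj([s["position"][0],s["position"][1],s["position"][2]-.092]))
e=get_image("top")
cv2.imwrite("pics/w4.png",np.hstack([cv2.resize(d["pixels"][100:250,150:350,::-1],(500,375),interpolation=cv2.INTER_CUBIC),cv2.resize(get_image("side")["pixels"][60:160,225:305,::-1],(300,375),interpolation=cv2.INTER_CUBIC)]))
E
```

```text
t 6.8 pos [ 0.4967 -0.2501  0.2374] go mm [ 2.  -3.  20.4] x [-0.964  0.265 -0.001] y [0.265 0.964 0.001] z [ 0.001  0.    -1.   ] F [-1.1  0.3 -0.8] w 0.239 gf 35.1
expect hole px [252.4 176.8] tip [255.4 187.5]
```

View pics/w4.png

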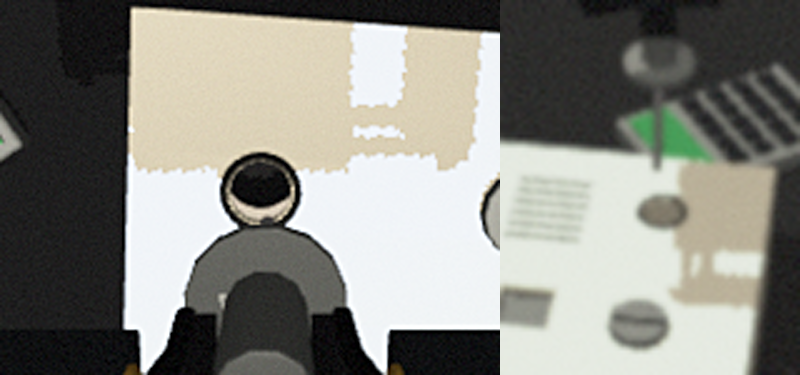

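In the wrist crop the hole is at image (254.4,176.0) and the rod tip at (256.8,188.8), both close to where I expected. The side view shows the rod hanging straight just above the hole. I'll correct by (3,-2) mm and go down.

```bash
python3 -m crank '[[[3,-2,0,0,1],[0,0,0,0,1],[0,0,15,0,1],[0,0,15,0,1],[0,0,15,0,1],[0,0,10,0,1],[0,0,0,0,1],[0,0,0,0,1]]]'
python3 -c "
from h import *
to([.494,-.2525,.143])"
```

```text
time: 7.62
position: [0.4924, -0.2524, 0.1819]
tool_rot: [-0.423, -3.112, -0.0]
ft_force: [0.2, 0.0, -0.3]
grip_width: 0.242
grip_force: 35.1
t 7.62 pos [ 0.4924 -0.2524  0.1819] go mm [-1.6  0.3 38.9] x [-0.964  0.267  0.001] y [0.267 0.964 0.   ] z [-0.001  0.    -1.   ] F [ 0.2  0.  -0.3] w 0.242 gf 35.1
```

```bash
python3 -m crank '[[[0,0,10,0,1],[0,0,10,0,1],[0,0,8,0,1],[0,0,5,0,1],[0,0,4,0,1],[0,0,2,0,1],[0,0,0,0,1],[0,0,0,0,1],[0,0,0,0,1],[0,0,0,0,1]]]'
python3 - <<'E'
from h import *
to([.494,-.2525,.143])
cv2.imwrite("pics/s5.png",np.hstack([cv2.resize(get_image("side")["pixels"][60:240,170:350,::-1],(390,390)),cv2.resize(get_image("top")["pixels"][110:290,250:430,::-1],(390,390))]))
E
```

```text
time: 8.45
position: [0.4928, -0.2526, 0.1433]
tool_rot: [0.422, 3.112, -0.0]
ft_force: [-0.6, -1.0, 3.7]
grip_width: 0.239
grip_force: 35.1
t 8.45 pos [ 0.4928 -0.2526  0.1433] go mm [-1.1  0.4  0.3] x [-0.964  0.266 -0.001] y [0.266 0.964 0.   ] z [ 0.001 -0.    -1.   ] F [-0.6 -1.   3.7] w 0.239 gf 35.1
```

View pics/s5.png

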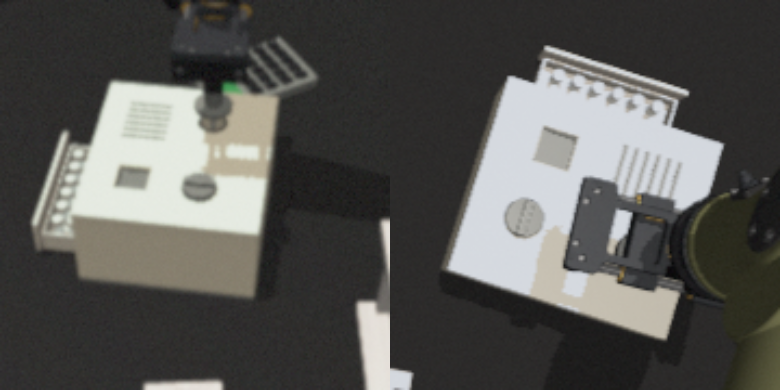

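The tray is out: white vials are visible beyond the module's front in both views. Now I'll withdraw and return the pin.

```bash
python3 -m crank '[[[0,0,-10,0,1],[0,0,-20,0,1],[0,0,-25,0,1],[0,0,-25,0,1],[0,0,-25,0,1],[0,0,-25,0,1],[0,0,-5,0,1],[0,0,0,0,1],[0,15,0,0,1],[0,25,0,0,1]]]'>/dev/null
python3 -m crank '[[[1,30,0,0,1],[1,30,0,0,1],[1,30,0,0,1],[1,30,0,0,1],[1,30,0,0,1],[1,30,0,0,1],[1,30,0,0,1],[1,30,0,0,1],[1,30,0,0,1],[1,30,0,0,1]]]'>/dev/null
python3 -m crank '[[[1,30,0,0,1],[0,30,0,0,1],[0,30,0,0,1],[0,25,0,0,1],[0,15,0,0,1],[0,5,0,0,1],[0,0,0,0,1],[0,0,0,0,1],[0,0,0,0,1]]]'>/dev/null
python3 -c "
from h import *
to([.6113,.2203,.257])"
```

```text
t 10.97 pos [0.6087 0.2057 0.278 ] go mm [ 1.5 14.8 21. ] x [-0.963  0.27  -0.   ] y [ 0.27   0.963 -0.001] z [ 0.    -0.001 -1.   ] F [-0.7  0.2 -0.8] w 0.242 gf 35.1
```

```bash
python3 -m crank '[[[1,14,0,0,1],[0,0,20,0,1],[0,0,20,0,1],[0,0,0,0,1],[0,0,0,0,1],[0,0,0,0,1]]]'>/dev/null
python3 - <<'E'
from h import *
to([.6113,.2203,.2172])
s=ctrl.get_state();d=get_image("wrist");T=np.eye(4);T[:3,:3]=Ro.from_rotvec(s["tool_rot"]).as_matrix();T[:3,3]=s["position"];T=T@d["T_tool_cam"]
def proj(p):
    q=np.linalg.inv(T)@np.append(p,1);return np.round([d["fx"]*q[0]/q[2]+d["cx"],d["fy"]*q[1]/q[2]+d["cy"]],1)
P=s["position"]
print("expect hole",proj([.6116,.2199,.115]),"tip",proj([P[0],P[1],P[2]-.092]))
cv2.imwrite("pics/w6.png",np.hstack([cv2.resize(d["pixels"][100:250,150:350,::-1],(500,375),interpolation=cv2.INTER_CUBIC),cv2.resize(get_image("side")["pixels"][235:335,215:295,::-1],(300,375),interpolation=cv2.INTER_CUBIC)]))
E
```

```text
t 11.47 pos [0.6119 0.2221 0.2392] go mm [ 0.1 -1.9 22. ] x [-0.964  0.267 -0.001] y [0.267 0.964 0.001] z [ 0.001  0.001 -1.   ] F [ 0.2 -0.1 -0.3] w 0.237 gf 35.1
expect hole [253.1 179.6] tip [255.3 187.4]
```

View pics/w6.png

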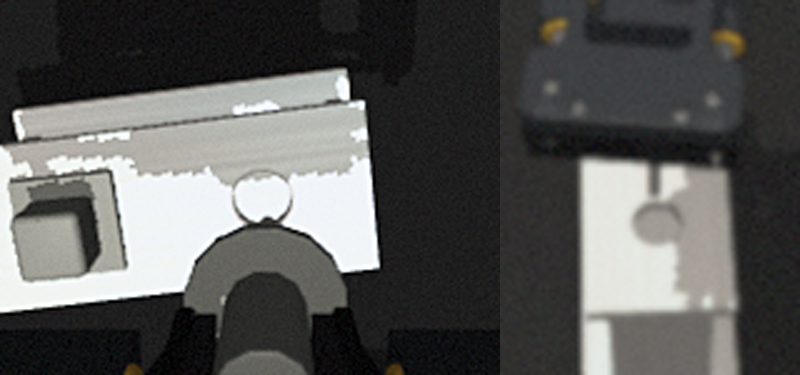

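The hole is at (254.8,179.2) and the rod tip at (256.8,188.4), aligned to within about 2 mm. I'll correct by (1,-2) and lower.

```bash
python3 -m crank '[[[1,-2,0,0,1],[0,0,15,0,1],[0,0,15,0,1],[0,0,15,0,1],[0,0,15,0,1],[0,0,15,0,1],[0,0,15,0,1],[0,0,12,0,1],[0,0,0,0,1],[0,0,0,0,1]]]'
python3 -c "
from h import *
to([.6113,.2203,.1272])"
```

```text
time: 12.4
position: [0.6097, 0.2204, 0.1358]
tool_rot: [-0.423, -3.113, 0.0]
ft_force: [0.4, -0.4, -1.5]
grip_width: 0.243
grip_force: 35.1
t 12.4 pos [0.6097 0.2204 0.1358] go mm [-1.6  0.4  8.6] x [-0.964  0.267  0.   ] y [ 0.267  0.964 -0.   ] z [-0.001 -0.    -1.   ] F [ 0.4 -0.4 -1.5] w 0.243 gf 35.1
```

```bash
python3 -m crank '[[[-1,0,3,0,1],[0,0,3,0,1],[0,0,2,0,1],[0,0,0,0,1],[0,0,0,0,1]]]'
python3 -c "
from h import *
to([.6113,.2203,.1272])"
```

```text
time: 12.82
position: [0.6109, 0.2202, 0.128]
tool_rot: [0.422, 3.113, 0.0]
ft_force: [-0.2, 0.0, -0.6]
grip_width: 0.246
grip_force: 35.1
t 12.82 pos [0.6109 0.2202 0.128 ] go mm [-0.4  0.2  0.8] x [-0.964  0.267 -0.   ] y [0.267 0.964 0.   ] z [ 0.  0. -1.] F [-0.2  0.  -0.6] w 0.246 gf 35.1
```

Less than 1 mm remains. I'll open to the same half-open width, retreat upwards and sideways, and check.

```bash
python3 -m crank '[[[0,0,0,0,0.3],[0,0,0,0,0],[0,0,0,0,-0.3],[0,0,0,0,-0.3],[0,0,0,0,-0.3],[0,0,0,0,-0.3]]]'
python3 -m crank '[[[0,0,-10,0,-0.3],[0,0,-30,0,-0.3],[0,0,-35,0,-0.3],[0,0,-35,0,-0.3],[0,0,-30,0,-0.3],[20,20,0,0,-0.3],[20,25,0,0,-0.3],[20,25,0,0,-0.3],[20,25,0,0,-0.3],[20,25,0,0,-0.3]]]' >/dev/null
python3 -m crank '[[[20,25,0,0,-0.3],[20,25,0,0,-0.3],[20,25,0,0,-0.3],[0,0,0,0,-0.3],[0,0,0,0,-0.3],[0,0,0,0,-0.3]]]'
python3 - <<'E'
from h import *
t=get_image("top");s=get_image("side")
for d,(u,v,w,h),th in((t,(118,158,30,33),180),(s,(240,262,34,50),150)):
    m=cv2.inRange(cv2.cvtColor(d["pixels"],cv2.COLOR_RGB2GRAY)[v:v+h,u:u+w],0,th)
    c=max(cv2.findContours(m,2,1)[0],key=cv2.contourArea);x=cv2.boundingRect(c);print(cv2.contourArea(c),x[0]+u,x[1]+v,x[2:])
f=lambda i,u,v:cv2.resize(i["pixels"][v:v+75,u:u+100,::-1],(400,300))
cv2.imwrite("pics/f.png",np.vstack([np.hstack([f(t,105,150),cv2.resize(t["pixels"][110:290,250:430,::-1],(400,300))]),np.hstack([f(s,205,240),cv2.resize(s["pixels"][60:240,170:350,::-1],(400,300))])]))
E
```

```text
time: 13.32
position: [0.6109, 0.2203, 0.128]
tool_rot: [0.422, 3.113, 0.0]
ft_force: [1.1, 0.3, -0.2]
grip_width: 0.593
grip_force: 0.0
time: 14.65
position: [0.509, 0.4502, 0.2684]
tool_rot: [0.423, 3.112, -0.001]
ft_force: [0.7, -1.5, 0.6]
grip_width: 0.651
grip_force: 0.0
342.0 124 166 (23, 21)
420.0 246 275 (23, 29)
```

View pics/f.png

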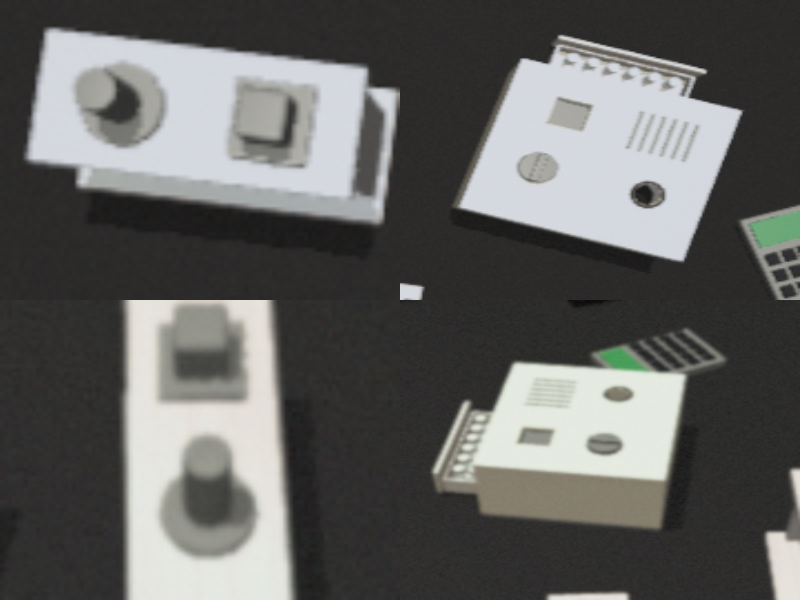

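The pin is upright and home: its blob is within 1 px of where it started and the same size. The tray is open and the arm is clear, so I'm handing in.

```bash
python3 -c "
from bench import job
print(job.close_job())"
```

```text
the job is handed in; nothing more can be done
None
```

The job is handed in at about 15 s of robot time: the tray has sprung open, the pin is upright and home in its rack hole, and the arm is clear of everything; the hand-in returned no verdict.

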